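# Lever open the paint box with the palette knife

### The arm

A 7-joint arm with a two-finger parallel gripper is mounted at the origin on the work surface. World frame = base frame: x ahead of the robot, y to its left, z up, the work surface at z = 0. Lengths are in m, angles in rad, forces in N, time in s.
With the tool pointing down it reaches from about 0.4 to 0.875 m from the base axis. Payload 19.3 kg.
Tool frame: the origin (TCP) lies at the very end of the fingers, on their centre line; the grasp point (between the pads) lies 19 mm behind it; z points along the fingers, y is the line along which they close (so a half turn about z gives the same grasp; the last joint's range is limited). The gripper opens to 85 mm and grips with 20 to 120 N. Pads are 22 mm wide; open, the fingers measure 114 mm over their backs; the gripper's body (76 mm by 85 mm) begins 54 mm behind the grasp point. The pads swing forward as they close: fully open they stand 13 mm farther back than shut.
Start: joints at [-1.418, 0.521, -0.036, 1.599, 0.021, 1.021, -0.113], TCP at [0.138, 0.61, 0.231] pointing down, gripper open.
Joint ranges: [-2.91, 2.91], [-0.3, 2.13], [-1.5, 1.42], [0.17, 2.43], [-1.26, 4.41], [0.16, 1.93], [-2.52, 2.52]. Speed limits (rad/s): [1.89, 1.89, 2.39, 2.39, 3.01, 3.01, 3.01].

### API

Orientations are given as [roll, pitch, yaw] about the fixed x, y, z axes, in that order (R = Rz(yaw) Ry(pitch) Rx(roll)).
In Python, from workcell import observe, grab_frame, job_done gives the robot as it stands.
- The arm moves only by the tool move_arm, never from a script. Its argument "plan" is a list that holds one entry, the list of rows, each a list of 7 numbers: the shift along the tool's x, y, z each as a share of 0.02 m, from -1 to 1, then the turn, a rotation vector about the tool's x, y, z each as a share of 6 degrees, from -1 to 1, then the opening, from -1 (shut) to 1 (fully open). A call has exactly 10 rows; each row shifts and turns the commanded pose from where the row before left it, along the tool's axes as they then stand; what a row does not reach is not made up. A row lasts 1/10 s, in which the tool goes at most 50 mm and 8.59 degrees, less where a joint would pass 70% of its speed; a pose out of reach is approached as far as the arm can. A call with a number of a shift or a turn outside -1 to 1 is refused whole. A call with a gripper value outside its range is refused whole. The fingers move at their own pace and stop on an object; "grip_force" is the grip in N (left out, the last holds). Time passes only in rows, so rows that do not move let the fingers close, or fill a call up. It gives the time, the measured TCP pose, the force, the opening and the grip force at its end, in the units of the state.
- observe(): the state, without advancing time (a new reading comes with each control period).
- grab_frame(name): name is "side" or "top"; returns a dict with "color" (384x512x3 uint8, red, green, blue), "intrinsics" (3x3 intrinsics, pixels), "position" and "orientation" of the camera in the world. Camera axes: x right, y down, z forward; pixel columns grow to the right and rows downward; lengths in m; the calibration is good to about 2 mm. A picture is of the moment at which its call begins. There is no depth.
- job_done(): hands the job in; it is judged then, once.
The state is a dict: "clock": time; "qpos": joint angles; "qd": joint speeds; "joint_efforts": joint torques, N m; "position": TCP position; "tool_rot": TCP orientation; "force": force on the tool from outside, world axes, zero at the start; "moment": the same for the moment, N m; "grip_width": finger opening in m; "finger_force": force on a finger pad.
Only numpy, scipy, OpenCV 4.12 (cv2) and the standard library are available. Lean on these libraries where they do the work, as an engineer would, in place of code of your own. Each camera call takes 0.05 s, during which the arm holds its last target. There are 200 camera calls.

### The job

Take the palette knife from the blue tile, slip its blade into the slot under the front lip of the closed paint box and lever the lid up with it, not with the fingers. Swing the lid gently on until it leans back past upright and stays there, then lay the knife gently back down on the tile, without dropping it. Leave the bottles, bowl and vase undisturbed.

Things in the scene. Friction and masses are not known exactly. Their poses are not given: they have to be found in the camera images.
- paint_box: Wooden paint box, fixed to the table: 110 mm deep (local x, walls from -55 to +55), 170 wide (local y), walls 52 high, colour pans inside (tops 26 high). Origin: centre of its underside; front faces local -x (roughly to the robot's right), z up. The flat lilac lid with orange flowers covers it (underside at z = 54 mm) and overhangs the front wall by 12 mm as a lip (x -67 to -55).
- slot (a point): Middle of the slot's mouth at the box front: local (-67, 0, 50) mm of the box, axes as the box. The slot runs along the whole 170 mm width between a dark wooden ledge (top at z = 46 mm) and the lid's lip (underside 54): 8 mm high, 12 mm deep to the front wall. The blade enters level, along local +x.
- box_hinge (a point): Middle of the lid's hinge line, fixed on the box: local x = +55, y = 0, z = 54 mm of the paint box, at the underside of the lid's rear edge. The hinge line runs along the box's local y. Axes as the paint box.
- lid_lip (a point): Lower front edge of the lid, middle of its width, moving with the lid; 122 mm from the hinge. The lid is a flat plate 8 mm thick, 122 by 170 mm, 120 g; its axes are those of the box when shut.
- lid (a joint): Lid angle in rad: 0 shut, grows as the front lip rises and swings back over the box; 1.57 upright, stop at 1.85 (leaning back). No latch or spring; a stiff hinge (about 0.1 N m friction) holds the lid wherever it is left, so about 1.5 N up at the lip opens it.
- tile: Glazed blue tile lying fixed on the table, 240 (local x) by 140 (local y) by 6 mm thick. Origin: centre of its underside, z up.
- knife: Palette knife, 195 mm long, 80 g, lying on the tile. Local x points along it to the blade tip, z up. Origin: on the handle's underside at the best place to grip, near the centre of mass. Red handle 18 mm wide (y), 20 mm high (z), from x = -75 to +35 mm; straight steel blade 20 mm wide, 2 mm thick, from x = +35 to +120 mm at height z = 9 to 11 mm above the handle's underside.
- knife_tip (a point): Tip of the knife's blade, at local (120, 0, 10) mm of the knife; axes as the knife.
- bottle_red: Bystander: red paint bottle with black cap, 38 mm across, 95 high. Origin: centre of its underside.
- bottle_blue: Bystander: blue paint bottle with black cap, 38 mm across, 95 high. Origin: centre of its underside.
- bowl: Bystander: white plastic bowl, 100 mm across, 45 high. Origin: centre of its underside.
- vase: Bystander: cream painted cylindrical vase with red berries, 70 mm across, 170 high. Origin: centre of its underside.
Things that resemble listed ones, but are neither listed nor needed, are in the scene too. There is more than one size of the paint_box; the job needs the larger. What is shaped like the knife but purple is not meant.

How it is judged:
By the outcome, as a careful person would: the job done as asked, in the order asked, and still so for the second after the job is handed in, with the robot touching nothing.
It also fails if it takes over 58 s, if anything falls off the work surface, if the arm or the gripper's body presses on something with over 40 N, if the wrist force passes 120 N, or if a joint passes its speed limit or range.

## Working session

There is one attempt and no reset: what is moved stays moved. The work goes in short steps, Python scripts to look and compute and a tool call to move; the robot and the scene stay as the last step left them, time stands still between calls to the robot, and variables do not carry over. Pictures are saved under pics/ and viewed, at most 12 in all, crops included, and the job is handed in when it is done.

Besides the shell and the picture viewer there is one more tool, called as a command line: name --argument value ..., lists and objects as JSON in quotes. move_arm: Moves the arm, as the interface text tells. Shift numbers are shares of 0.02 m and turn numbers shares of 6 degrees, none past 1 either way. Its arguments: {"type":"object","properties":{"plan":{"type":"array"},"grip_force":{"type":"number"}},"required":["plan"]}

```bash
mkdir -p pics && python3 - <<'E'
from workcell import observe, grab_frame
import cv2,pickle
d={}
for n in("side","top"):
    f=grab_frame(n);d[n]=f
    cv2.imwrite(f"pics/{n}0.png",f["color"][:,:,::-1])
    print(n,f["intrinsics"],f["position"],f["orientation"])
pickle.dump(d,open("f0.pkl","wb"))
print(observe())
E
```

```text
side [[411.91550468   0.         261.90045819]
 [  0.         411.91550468 193.4047913 ]
 [  0.           0.           1.        ]] [0.35756255 0.84732054 0.98892035] [-2.36267091  0.01643907 -2.89068675]
top [[355.30666303   0.         254.07175611]
 [  0.         355.30666303 192.10268139]
 [  0.           0.           1.        ]] [ 0.40059464 -0.03317351  1.07502699] [-2.96617656 -0.01855394 -1.58808453]
{'clock': 0.1, 'qpos': array([-1.41821249,  0.52193779, -0.03631421,  1.5999573 ,  0.02121313,
        1.02112007, -0.11278936]), 'qd': array([ 1.11031648e-03, -2.11697204e-03,  5.46987511e-04,  8.33789327e-04,
        1.44807432e-04, -1.37852012e-06,  1.17735841e-03]), 'joint_efforts': array([ 3.83948180e-03, -9.28479052e+01,  1.98427118e+00, -3.70536268e+01,
        1.81522162e-02,  5.23421084e-03, -5.72549061e-05]), 'position': array([0.13806733, 0.60923915, 0.23079154]), 'tool_rot': array([-3.14055947e+00,  9.14391319e-05,  2.91880405e+00]), 'force': array([0.16698738, 0.80539219, 0.3418866 ]), 'moment': array([0.04307469, 0.00843246, 0.00754194]), 'finger_force': 0.0, 'grip_width': 0.08516458080165709}
```

View pics/top0.png

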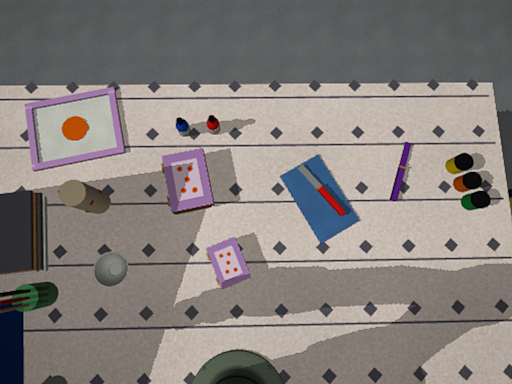

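View pics/side0.png

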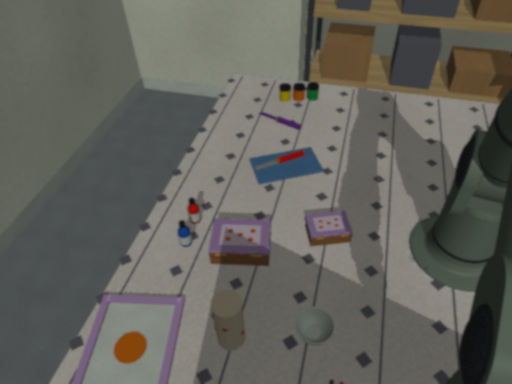

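The top view shows the large lilac box at about (188,180), with its front facing right. The tile is at (320,198), the red knife runs from (347,214) to its tip near (300,167), and the bottles are at (182,125) and (213,123). The side view agrees: box (240,240), tile (287,165).

```bash
cat > h.py <<'E'
import numpy as np,cv2
from scipy.spatial.transform import Rotation as Ro
def cast(f,px,z):
    px=np.asarray(px,float).reshape(-1,2)
    d=np.c_[px,np.ones(len(px))]@np.linalg.inv(f["intrinsics"]).T@Ro.from_euler("xyz",f["orientation"]).as_matrix().T
    p=np.asarray(f["position"]);return (p+d*((z-p[2])/d[:,2])[:,None])
def proj(f,P):
    c=(np.atleast_2d(P)-f["position"])@Ro.from_euler("xyz",f["orientation"]).as_matrix()@f["intrinsics"].T
    return c[:,:2]/c[:,2:]
def masks(f):
    h=cv2.cvtColor(f["color"],cv2.COLOR_RGB2HSV);H,S,V=[h[...,i].astype(int) for i in range(3)]
    return dict(tile=(H>100)&(H<115)&(S>120)&(V>50),red=((H<6)|(H>174))&(S>170)&(V>80),lilac=(H>120)&(H<160)&(S>40)&(V>60))
def near(m,xy,r):
    n,l,s,c=cv2.connectedComponentsWithStats(m.astype(np.uint8))
    ok=[i for i in range(1,n) if np.hypot(*(c[i]-xy))<r]
    i=max(ok,key=lambda i:s[i][4]);return (l==i)
def rect(f,m,z):
    cs,_=cv2.findContours(m.astype(np.uint8),cv2.RETR_EXTERNAL,cv2.CHAIN_APPROX_NONE)
    c=max(cs,key=cv2.contourArea).reshape(-1,2)
    w=cast(f,c,z)[:,:2]*1000
    r=cv2.minAreaRect(w.astype(np.float32));return r,cv2.boxPoints(r)
E
python3 - <<'E'
import pickle;from h import *
np.set_printoptions(precision=1,suppress=True)
d=pickle.load(open("f0.pkl","rb"))
C=dict(top=dict(tile=(320,198),red=(333,197),lilac=(188,181)),side=dict(tile=(287,165),red=(291,157),lilac=(240,238)))
for n in d:
    M=masks(d[n])
    for k,z in(("tile",.006),("red",.024),("lilac",.062)):
        m=near(M[k],C[n][k],20);r,b=rect(d[n],m,z);print(n,k,m.sum(),np.round(r[0],1),np.round(r[1],1),round(r[2],1),b.round().tolist())
# grey blade in top
f=d["top"];print("tip guess",cast(f,[[299,166]],.016)*1000, cast(d["side"],[[258,168]],.016)*1000)
for n,(x0,y0,x1,y1) in(("top",(270,145,370,250)),("side",(195,130,335,275))):
    cv2.imwrite(f"pics/c_{n}.png",cv2.resize(d[n]["color"][y0:y1,x0:x1,::-1],None,fx=4,fy=4,interpolation=cv2.INTER_NEAREST))
E
```

```text
side tile 913 [ 567.6 -248.6] [227.3 125.3] 30.0 [[438.0, -251.0], [500.0, -360.0], [697.0, -246.0], [635.0, -138.0]]
side red 128 [ 553.8 -280.3] [97.8 26.1] 40.0 [[508.0, -302.0], [525.0, -322.0], [600.0, -259.0], [583.0, -239.0]]
side lilac 1116 [619.1 143.7] [167.8 124.7] 13.6 [[523.0, 185.0], [552.0, 63.0], [715.0, 103.0], [686.0, 224.0]]
top tile 2947 [ 569.2 -254.6] [239.1 138.1] 29.2 [[431.0, -253.0], [499.0, -373.0], [707.0, -257.0], [640.0, -136.0]]
top red 228 [ 556.7 -287.7] [103.6  20. ] 39.7 [[510.0, -313.0], [523.0, -328.0], [603.0, -262.0], [590.0, -247.0]]
top lilac 1414 [620.3 138.8] [170.4 122.1] 11.2 [[525.0, 182.0], [548.0, 62.0], [716.0, 95.0], [692.0, 215.0]]
tip guess [[ 667.5 -195.6   16. ]] [[ 656.3 -198.2   16. ]]
```

View pics/c_top.png

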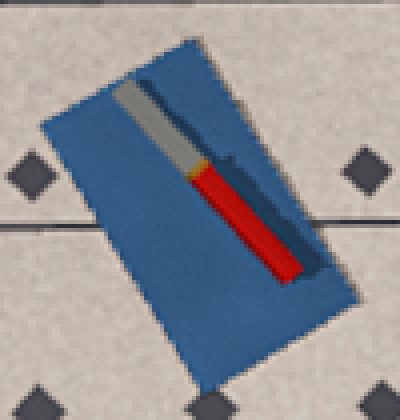

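View pics/c_side.png

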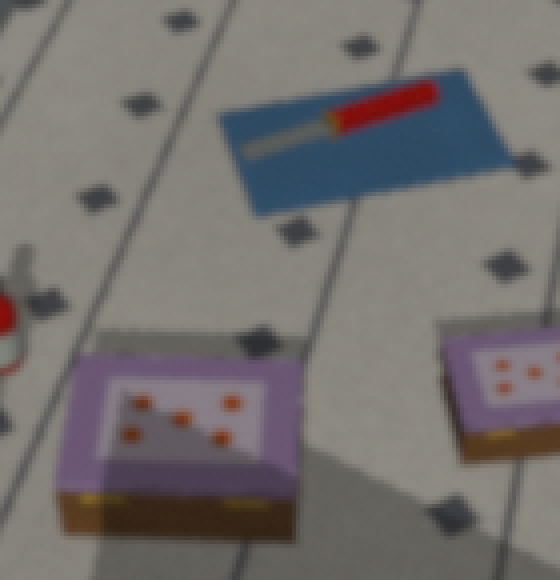

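Both views agree. The lid centre is at about (620,140) mm with box yaw about 101.5°. The knife origin is at about (573,-275) mm, yaw 39.7°. I'll move there along a constant arc at height.

move_arm --plan '[[[-0.92, 0.21, 0, 0, 0, 0.33, 1], [-0.92, 0.21, 0, 0, 0, 0.33, 1], [-0.92, 0.21, 0, 0, 0, 0.33, 1], [-0.92, 0.21, 0, 0, 0, 0.33, 1], [-0.92, 0.21, 0, 0, 0, 0.33, 1], [-0.92, 0.21, 0, 0, 0, 0.33, 1], [-0.92, 0.21, 0, 0, 0, 0.33, 1], [-0.92, 0.21, 0, 0, 0, 0.33, 1], [-0.92, 0.21, 0, 0, 0, 0.33, 1], [-0.92, 0.21, 0, 0, 0, 0.33, 1]]]'

```text
clock: 1.1
position: [0.3252, 0.5802, 0.2313]
tool_rot: [-3.142, -0.0, 2.57]
force: [-0.4, 0.4, -0.2]
grip_width: 0.0855
finger_force: 0.0
```

move_arm --plan '[[[-0.92, 0.21, 0, 0, 0, 0.33, 1], [-0.92, 0.21, 0, 0, 0, 0.33, 1], [-0.92, 0.21, 0, 0, 0, 0.33, 1], [-0.92, 0.21, 0, 0, 0, 0.33, 1], [-0.92, 0.21, 0, 0, 0, 0.33, 1], [-0.92, 0.21, 0, 0, 0, 0.33, 1], [-0.92, 0.21, 0, 0, 0, 0.33, 1], [-0.92, 0.21, 0, 0, 0, 0.33, 1], [-0.92, 0.21, 0, 0, 0, 0.33, 1], [-0.92, 0.21, 0, 0, 0, 0.33, 1]]]'

```text
clock: 2.1
position: [0.4898, 0.4898, 0.2313]
tool_rot: [-3.142, 0.0, 2.225]
force: [0.8, 0.4, -0.1]
grip_width: 0.0855
finger_force: 0.0
```

move_arm --plan '[[[-0.92, 0.21, 0, 0, 0, 0.33, 1], [-0.92, 0.21, 0, 0, 0, 0.33, 1], [-0.92, 0.21, 0, 0, 0, 0.33, 1], [-0.92, 0.21, 0, 0, 0, 0.33, 1], [-0.92, 0.21, 0, 0, 0, 0.33, 1], [-0.92, 0.21, 0, 0, 0, 0.33, 1], [-0.92, 0.21, 0, 0, 0, 0.33, 1], [-0.92, 0.21, 0, 0, 0, 0.33, 1], [-0.92, 0.21, 0, 0, 0, 0.33, 1], [-0.92, 0.21, 0, 0, 0, 0.33, 1]]]'

```text
clock: 3.1
position: [0.614, 0.349, 0.2313]
tool_rot: [-3.142, -0.0, 1.879]
force: [0.3, -0.1, 0.3]
grip_width: 0.0855
finger_force: 0.0
```

move_arm --plan '[[[-0.92, 0.21, 0, 0, 0, 0.33, 1], [-0.92, 0.21, 0, 0, 0, 0.33, 1], [-0.92, 0.21, 0, 0, 0, 0.33, 1], [-0.92, 0.21, 0, 0, 0, 0.33, 1], [-0.92, 0.21, 0, 0, 0, 0.33, 1], [-0.92, 0.21, 0, 0, 0, 0.33, 1], [-0.92, 0.21, 0, 0, 0, 0.33, 1], [-0.92, 0.21, 0, 0, 0, 0.33, 1], [-0.92, 0.21, 0, 0, 0, 0.33, 1], [-0.92, 0.21, 0, 0, 0, 0.33, 1]]]'

```text
clock: 4.1
position: [0.6832, 0.1744, 0.2313]
tool_rot: [3.142, 0.0, 1.534]
force: [0.9, -0.7, -0.4]
grip_width: 0.0857
finger_force: 0.0
```

move_arm --plan '[[[-0.92, 0.21, 0, 0, 0, 0.33, 1], [-0.92, 0.21, 0, 0, 0, 0.33, 1], [-0.92, 0.21, 0, 0, 0, 0.33, 1], [-0.92, 0.21, 0, 0, 0, 0.33, 1], [-0.92, 0.21, 0, 0, 0, 0.33, 1], [-0.92, 0.21, 0, 0, 0, 0.33, 1], [-0.92, 0.21, 0, 0, 0, 0.33, 1], [-0.92, 0.21, 0, 0, 0, 0.33, 1], [-0.92, 0.21, 0, 0, 0, 0.33, 1], [-0.92, 0.21, 0, 0, 0, 0.33, 1]]]'

```text
clock: 5.1
position: [0.6892, -0.0133, 0.2313]
tool_rot: [3.142, -0.0, 1.188]
force: [0.3, 0.4, -0.0]
grip_width: 0.0855
finger_force: 0.0
```

move_arm --plan '[[[-0.92, 0.21, 0, 0, 0, 0.33, 1], [-0.92, 0.21, 0, 0, 0, 0.33, 1], [-0.92, 0.21, 0, 0, 0, 0.33, 1], [-0.92, 0.21, 0, 0, 0, 0.33, 1], [-0.92, 0.21, 0, 0, 0, 0.33, 1], [-0.92, 0.21, 0, 0, 0, 0.33, 1], [-0.92, 0.21, 0, 0, 0, 0.33, 1], [-0.92, 0.21, 0, 0, 0, 0.33, 1], [-0.92, 0.21, 0, 0, 0, 0.33, 1], [-0.92, 0.21, 0, 0, 0, 0.33, 1]]]'

```text
clock: 6.1
position: [0.6312, -0.192, 0.2313]
tool_rot: [3.142, -0.0, 0.842]
force: [-0.1, -0.3, -0.4]
grip_width: 0.0857
finger_force: 0.0
```

move_arm --plan '[[[-0.5, 0.06, 0.55, 0, 0, 0, 0], [-0.5, 0.06, 0.55, 0, 0, 0, 0], [-0.5, 0.06, 0.55, 0, 0, 0, 0], [-0.5, 0.06, 0.55, 0, 0, 0, 0], [-0.5, 0.06, 0.55, 0, 0, 0, 0], [-0.5, 0.06, 0.55, 0, 0, 0, 0], [-0.5, 0.06, 0.55, 0, 0, 0, 0], [-0.5, 0.06, 0.55, 0, 0, 0, 0], [-0.5, 0.06, 0.55, 0, 0, 0.71, 0], [-0.5, 0.06, 0.55, 0, 0, 0.71, 0]]]'

```text
clock: 7.1
position: [0.5735, -0.2737, 0.1205]
tool_rot: [3.141, -0.0, 0.694]
force: [-0.3, 0.2, -0.4]
grip_width: 0.0429
finger_force: 0.0
```

```bash
python3 - <<'E'
from workcell import observe, grab_frame
from h import *
s=observe();print(s["position"],s["tool_rot"],s["grip_width"],s["qpos"])
f=grab_frame("top");g=grab_frame("side")
a=cv2.resize(f["color"][140:260,255:375],None,fx=3,fy=3,interpolation=0)
b=cv2.resize(g["color"][100:220,220:340],None,fx=3,fy=3,interpolation=0)
cv2.imwrite("pics/g1.png",np.hstack([a,b])[:,:,::-1])
print(proj(f,[s["position"]]),proj(g,[s["position"]]))
E
```

```text
[ 0.57345534 -0.27370096  0.12046551] [ 3.14143404e+00 -1.19417705e-04  6.93546385e-01] 0.042855128529017655 [ 0.02522742  0.73198084  0.51209993  1.68185037 -0.45201985  0.84786283
 -0.14522916]
[[334.15510349 189.57048443]] [[286.15093031 134.78652237]]
```

View pics/g1.png

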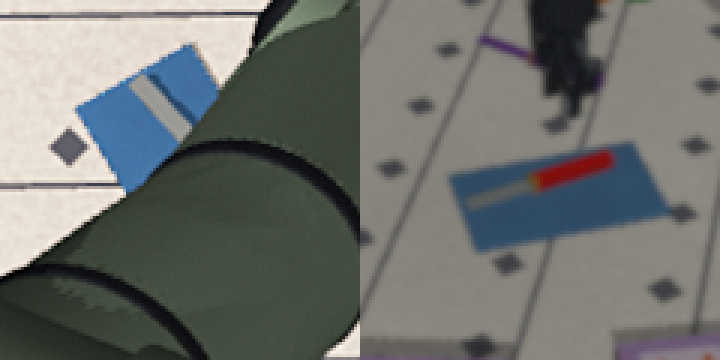

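The arm blocks the top view. In the side view the fingers hang above the handle, and the knife hasn't moved. Next I go down and grip.

move_arm --plan '[[[0, 0, 0.7, 0, 0, 0, 0], [0, 0, 0.7, 0, 0, 0, 0], [0, 0, 0.7, 0, 0, 0, 0], [0, 0, 0.7, 0, 0, 0, 0], [0, 0, 0.7, 0, 0, 0, 0], [0, 0, 0.7, 0, 0, 0, 0], [0, 0, 0.6, 0, 0, 0, 0], [0, 0, 0.4, 0, 0, 0, 0], [0, 0, 0.3, 0, 0, 0, 0], [0, 0, 0, 0, 0, 0, 0]]]'

```text
clock: 8.2
position: [0.5737, -0.2729, 0.0106]
tool_rot: [-3.141, 0.0, 0.697]
force: [0.6, 0.1, 0.1]
grip_width: 0.0427
finger_force: 0.0
```

move_arm --plan '[[[0, 0, 0, 0, 0, 0, -0.3], [0, 0, 0, 0, 0, 0, -0.45], [0, 0, 0, 0, 0, 0, -0.5], [0, 0, 0, 0, 0, 0, -1], [0, 0, 0, 0, 0, 0, -1], [0, 0, 0, 0, 0, 0, -1], [0, 0, 0, 0, 0, 0, -1], [0, 0, 0, 0, 0, 0, -1], [0, 0, 0, 0, 0, 0, -1], [0, 0, 0, 0, 0, 0, -1]]]' --grip_force 80

```text
clock: 9.2
position: [0.5743, -0.2731, 0.0121]
tool_rot: [3.141, -0.001, 0.697]
force: [-1.3, -0.2, 9.0]
grip_width: 0.0159
finger_force: 79.1
```

move_arm --plan '[[[0, 0, -0.1, 0, 0, 0, -1], [0, 0, -0.2, 0, 0, 0, -1], [0, 0, -0.3, 0, 0, 0, -1], [0, 0, -0.4, 0, 0, 0, -1], [0, 0, -0.4, 0, 0, 0, -1], [0, 0, -0.4, 0, 0, 0, -1], [0, 0, -0.4, 0, 0, 0, -1], [0, 0, -0.4, 0, 0, 0, -1], [0, 0, -0.4, 0, 0, 0, -1], [0, 0, 0, 0, 0, 0, -1]]]'

```text
clock: 10.2
position: [0.5744, -0.2732, 0.0725]
tool_rot: [3.14, -0.001, 0.697]
force: [-0.6, 0.3, -1.6]
grip_width: 0.016
finger_force: 78.2
```

move_arm --plan '[[[0.57, 0.04, 0, 0, 0, -0.51, -1], [0.57, 0.04, 0, 0, 0, -0.51, -1], [0.57, 0.04, 0, 0, 0, -0.51, -1], [0.57, 0.04, 0, 0, 0, -0.51, -1], [0.57, 0.04, 0, 0, 0, -0.51, -1], [0.57, 0.04, 0, 0, 0, -0.51, -1], [0.57, 0.04, 0, 0, 0, -0.51, -1], [0.57, 0.04, 0, 0, 0, -0.51, -1], [0.57, 0.04, 0, 0, 0, -0.51, -1], [0.57, 0.04, 0, 0, 0, -0.51, -1]]]'

```text
clock: 11.2
position: [0.6475, -0.1859, 0.0713]
tool_rot: [3.142, 0.0, 1.235]
force: [-0.5, -1.2, -0.2]
grip_width: 0.0161
finger_force: 78.2
```

move_arm --plan '[[[0.57, 0.04, 0, 0, 0, -0.51, -1], [0.57, 0.04, 0, 0, 0, -0.51, -1], [0.57, 0.04, 0, 0, 0, -0.51, -1], [0.57, 0.04, 0, 0, 0, -0.51, -1], [0.57, 0.04, 0, 0, 0, -0.51, -1], [0.57, 0.04, 0, 0, 0, -0.51, -1], [0.57, 0.04, 0, 0, 0, -0.51, -1], [0.57, 0.04, 0, 0, 0, -0.51, -1], [0.57, 0.04, 0, 0, 0, -0.51, -1], [0.57, 0.04, 0, 0, 0, -0.51, -1]]]'

```text
clock: 12.2
position: [0.666, -0.0746, 0.0713]
tool_rot: [-3.142, 0.0, 1.769]
force: [-0.5, -0.3, -0.8]
grip_width: 0.016
finger_force: 78.2
```

```bash
python3 - <<'E'
from workcell import observe, grab_frame
from h import *
import pickle
s=observe();print(s["position"],s["tool_rot"],s["grip_width"],s["force"],s["qpos"])
f=grab_frame("top");g=grab_frame("side");pickle.dump((f,g,s),open("f2.pkl","wb"))
a=cv2.resize(f["color"][130:250,150:280],None,fx=3,fy=3,interpolation=0)
b=cv2.resize(g["color"][150:270,190:320],None,fx=3,fy=3,interpolation=0)
cv2.imwrite("pics/g2.png",np.hstack([a,b])[:,:,::-1])
R=Ro.from_euler("xyz",s["tool_rot"]).as_matrix();t=s["position"]+R@[.12,0,-.0039]
print(t,proj(f,[t]),proj(g,[t]))
E
```

```text
[ 0.66603685 -0.07456376  0.07132282] [-3.14159044e+00  1.80562844e-05  1.76917629e+00] 0.016005444046018214 [-0.45992714 -0.34143734 -0.83453478] [-0.1141037   0.79280435  0.21971866  1.59214948 -0.22227899  0.78125583
  0.39887075]
[0.64238709 0.04308277 0.07522066] [[219.76092365 170.4141536 ]] [[241.7017418  205.92050303]]
```

View pics/g2.png

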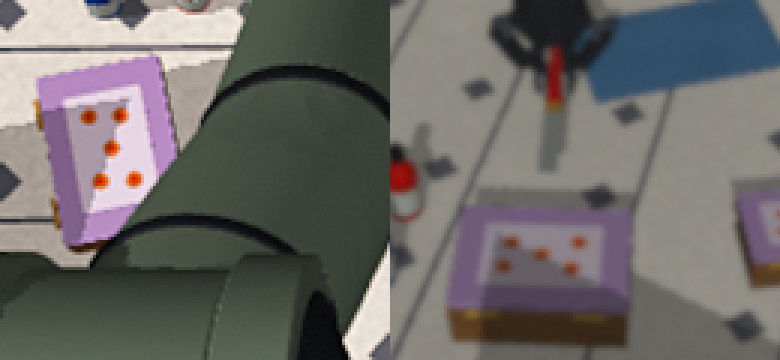

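The side view shows the level blade's tip at (242.7,206.7), against a predicted (241.7,205.9), so the knife pose in the grip is good to about 2–3 mm. Next I lower it to slot height and slide it in.

move_arm --plan '[[[0.12, 0, 0.2, 0, 0, 0, -1], [0.12, 0, 0.2, 0, 0, 0, -1], [0.12, 0, 0.2, 0, 0, 0, -1], [0.12, 0, 0.2, 0, 0, 0, -1], [0.12, 0, 0.2, 0, 0, 0, -1], [0.12, 0, 0.2, 0, 0, 0, -1], [0.12, 0, 0.06, 0, 0, 0, -1], [0.12, 0, 0, 0, 0, 0, -1], [0.12, 0, 0, 0, 0, 0, -1], [0.12, 0, 0, 0, 0, 0, -1]]]'

```text
clock: 13.3
position: [0.6616, -0.0517, 0.0463]
tool_rot: [3.141, 0.0, 1.765]
force: [-0.4, -0.4, -0.8]
grip_width: 0.016
finger_force: 78.2
```

```bash
python3 - <<'E'
from workcell import observe, grab_frame
from h import *
s=observe();g=grab_frame("side")
print(s["position"],s["tool_rot"],s["force"])
b=cv2.resize(g["color"][170:250,190:300],None,fx=6,fy=6,interpolation=cv2.INTER_CUBIC)
cv2.imwrite("pics/g3.png",b[:,:,::-1])
R=Ro.from_euler("xyz",s["tool_rot"]).as_matrix()
for x in(.035,.12):
  t=s["position"]+R@[x,0,-.0039];print(t,(proj(g,[t])-[190,170])*6)
u=np.array([-.199,.98,0]);v=np.array([-.98,-.199,0]);m=np.array([.6321,.0807,.062])
print((proj(g,[m+v*.085,m-v*.085])-[190,170])*6)
E
```

```text
[ 0.6615903  -0.05174886  0.04630661] [3.14125538e+00 6.32566038e-05 1.76470518e+00] [-0.38791403 -0.41182231 -0.79046182]
[ 0.6548446  -0.01740482  0.0502044 ] [[322.2127366  162.24828632]]
[0.63846545 0.06600215 0.05019902] [[307.43305882 282.85686072]]
[[480.83915118 295.70492717]
 [140.53178482 286.37457863]]
```

View pics/g3.png

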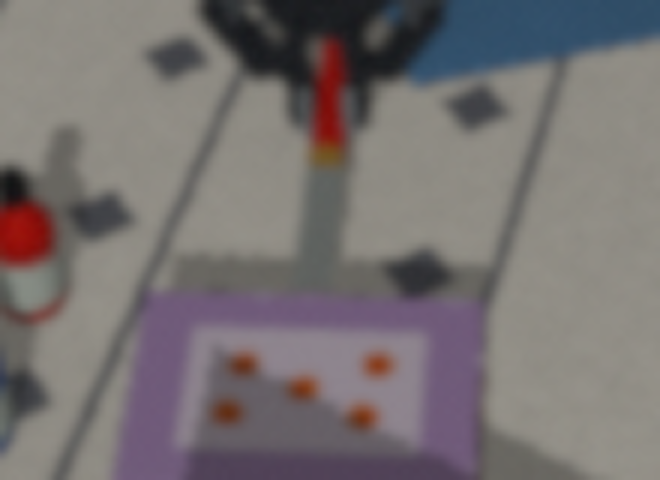

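The blade is level and square to the lip, with its tip just reaching the lip edge near (317,285) in the crop. The lip edge lies where I predicted. Next I insert.

move_arm --plan '[[[0.12, 0, 0, 0, 0, 0, -1], [0.12, 0, 0, 0, 0, 0, -1], [0.12, 0, 0, 0, 0, 0, -1], [0.12, 0, 0, 0, 0, 0, -1], [0.12, 0, 0, 0, 0, 0, -1], [0.12, 0, 0, 0, 0, 0, -1], [0.12, 0, 0, 0, 0, 0, -1], [0.12, 0, 0, 0, 0, 0, -1], [0.12, 0, 0, 0, 0, 0, -1], [0.12, 0, 0, 0, 0, 0, -1]]]'

```text
clock: 14.35
position: [0.6568, -0.0282, 0.0461]
tool_rot: [3.142, 0.0, 1.765]
force: [0.6, -1.2, -0.5]
grip_width: 0.0159
finger_force: 78.2
```

```bash
python3 - <<'E'
import numpy as np
th=np.radians([0,7,15,25,35,46,57,68,80,91,102]);r=np.interp(th,[0,.3,1.2,1.8],[113.7,113,105,101])
a=-r*np.cos(th);h=r*np.sin(th)-1;a=np.r_[-113.7,a[1:]];h[0]=-4
print(np.c_[np.degrees(th)[1:],np.diff(a)/5/20,-np.diff(h)/5/20,a[1:]+113.7,h[1:]+4].round(3))
E
```

```text
[[ 7.00000e+00  1.10000e-02 -1.68000e-01  1.13000e+00  1.68220e+01]
 [ 1.50000e+01  3.30000e-02 -1.54000e-01  4.46400e+00  3.22700e+01]
 [ 2.50000e+01  7.90000e-02 -1.80000e-01  1.23860e+01  5.02440e+01]
 [ 3.50000e+01  1.10000e-01 -1.60000e-01  2.33990e+01  6.62290e+01]
 [ 4.60000e+01  1.49000e-01 -1.48000e-01  3.83090e+01  8.10700e+01]
 [ 5.70000e+01  1.72000e-01 -1.15000e-01  5.55200e+01  9.25900e+01]
 [ 6.80000e+01  1.88000e-01 -7.90000e-02  7.43220e+01  1.00463e+02]
 [ 8.00000e+01  2.14000e-01 -4.70000e-02  9.56940e+01  1.05116e+02]
 [ 9.10000e+01  1.98000e-01 -3.00000e-03  1.15487e+02  1.05396e+02]
 [ 1.02000e+02  1.92000e-01  3.50000e-02  1.34726e+02  1.01922e+02]]
```

move_arm --plan '[[[0.01, 0, -0.17, 0, 0, 0, -1], [0.01, 0, -0.17, 0, 0, 0, -1], [0.01, 0, -0.17, 0, 0, 0, -1], [0.01, 0, -0.17, 0, 0, 0, -1], [0.01, 0, -0.17, 0, 0, 0, -1], [0.03, 0, -0.15, 0, 0, 0, -1], [0.03, 0, -0.15, 0, 0, 0, -1], [0.03, 0, -0.15, 0, 0, 0, -1], [0.03, 0, -0.15, 0, 0, 0, -1], [0.03, 0, -0.15, 0, 0, 0, -1]]]'

```text
clock: 15.35
position: [0.6561, -0.0246, 0.0784]
tool_rot: [3.141, 0.0, 1.765]
force: [-0.3, -0.8, -1.9]
grip_width: 0.0159
finger_force: 78.2
```

```bash
python3 - <<'E'
from workcell import observe, grab_frame
from h import *
s=observe();g=grab_frame("side")
print(s["position"],s["tool_rot"],s["force"],s["moment"])
b=cv2.resize(g["color"][150:270,180:310],None,fx=5,fy=5,interpolation=cv2.INTER_CUBIC)
cv2.imwrite("pics/g4.png",b[:,:,::-1])
E
```

```text
[ 0.65613577 -0.02456718  0.07838998] [3.14149214e+00 1.61240096e-04 1.76464902e+00] [-0.34341525 -0.80924385 -1.92603093] [-0.40292691 -0.10180863  0.05218244]
```

View pics/g4.png

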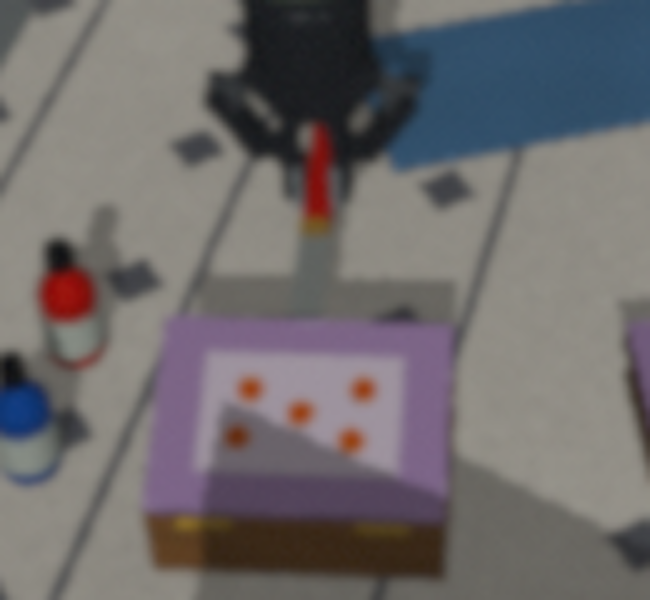

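The blade is still under the lip at about (310,318), and the lid's front edge has risen. The force changed by about 1.2 N downward on the tool, as expected. I carry on along the arc.

move_arm --plan '[[[0.08, 0, -0.18, 0, 0, 0, -1], [0.08, 0, -0.18, 0, 0, 0, -1], [0.08, 0, -0.18, 0, 0, 0, -1], [0.08, 0, -0.18, 0, 0, 0, -1], [0.08, 0, -0.18, 0, 0, 0, -1], [0.11, 0, -0.16, 0, 0, 0, -1], [0.11, 0, -0.16, 0, 0, 0, -1], [0.11, 0, -0.16, 0, 0, 0, -1], [0.11, 0, -0.16, 0, 0, 0, -1], [0.11, 0, -0.16, 0, 0, 0, -1]]]'

```text
clock: 16.4
position: [0.6524, -0.0056, 0.1124]
tool_rot: [3.142, 0.0, 1.765]
force: [0.0, -1.5, -2.0]
grip_width: 0.0159
finger_force: 78.2
```

move_arm --plan '[[[0.15, 0, -0.15, 0, 0, 0, -1], [0.15, 0, -0.15, 0, 0, 0, -1], [0.15, 0, -0.15, 0, 0, 0, -1], [0.15, 0, -0.15, 0, 0, 0, -1], [0.15, 0, -0.15, 0, 0, 0, -1], [0.17, 0, -0.11, 0, 0, 0, -1], [0.17, 0, -0.11, 0, 0, 0, -1], [0.17, 0, -0.11, 0, 0, 0, -1], [0.17, 0, -0.11, 0, 0, 0, -1], [0.17, 0, -0.11, 0, 0, 0, -1]]]'

```text
clock: 17.4
position: [0.6462, 0.0259, 0.1383]
tool_rot: [-3.142, 0.0, 1.765]
force: [0.5, -2.1, -0.4]
grip_width: 0.0161
finger_force: 78.3
```

```bash
python3 - <<'E'
from workcell import observe, grab_frame
from h import *
s=observe();g=grab_frame("side");f=grab_frame("top")
print(s["position"],s["tool_rot"],s["force"],s["moment"])
b=cv2.resize(g["color"][130:270,180:310],None,fx=3,fy=3,interpolation=cv2.INTER_CUBIC)
a=cv2.resize(f["color"][110:250,130:260],None,fx=3,fy=3,interpolation=cv2.INTER_CUBIC)
cv2.imwrite("pics/g5.png",np.hstack([a,b])[:,:,::-1])
E
```

```text
[0.64619938 0.0258796  0.13826195] [-3.14154537e+00  2.21959556e-06  1.76484485e+00] [ 0.51025959 -2.05105062 -0.42287111] [-0.36310821 -0.04721117 -0.01130358]
```

View pics/g5.png

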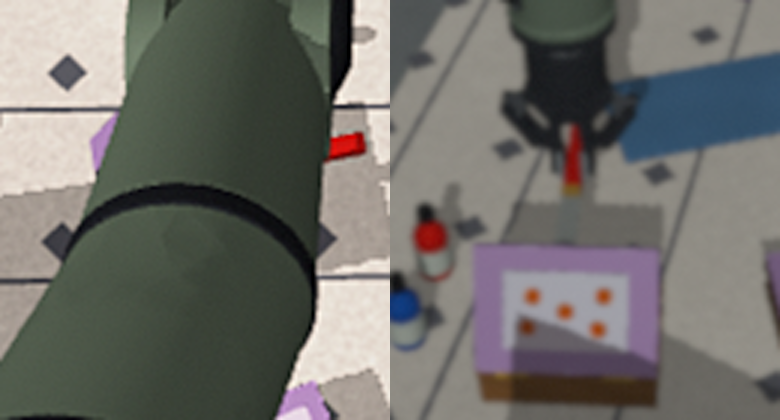

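```bash
python3 - <<'E'
import pickle;from h import *
f,g,s=pickle.load(open("f2.pkl","rb"))
u=np.array([-.199,.98,0]);H=np.array([.620,.1405,.054])+u*.061
for t in(30,40,45,50,55,60,80,95,100,105):
    c,n=np.cos(np.radians(t)),np.sin(np.radians(t))
    P=H-u*.122*c+[0,0,.122*n]+.008*(np.array([0,0,c])+u*n*-1*-1*-1)
    print(t,proj(g,[P])[0].round(1))
E
```

```text
30 [240.2 208. ]
40 [239.6 206.8]
45 [239.2 206.8]
50 [238.8 207.1]
55 [238.5 207.8]
60 [238.1 208.9]
80 [236.5 216.7]
95 [235.3 226.1]
100 [235.  229.8]
105 [234.6 233.8]
```

The lip's image row (211.7) fits a lid angle of about 55–60°, as planned. I carry on.

move_arm --plan '[[[0.19, 0, -0.08, 0, 0, 0, -1], [0.19, 0, -0.08, 0, 0, 0, -1], [0.19, 0, -0.08, 0, 0, 0, -1], [0.19, 0, -0.08, 0, 0, 0, -1], [0.19, 0, -0.08, 0, 0, 0, -1], [0.21, 0, -0.05, 0, 0, 0, -1], [0.21, 0, -0.05, 0, 0, 0, -1], [0.21, 0, -0.05, 0, 0, 0, -1], [0.21, 0, -0.05, 0, 0, 0, -1], [0.21, 0, -0.05, 0, 0, 0, -1]]]'

```text
clock: 18.5
position: [0.6385, 0.0652, 0.1511]
tool_rot: [-3.142, -0.0, 1.765]
force: [-0.4, -1.5, -0.3]
grip_width: 0.0157
finger_force: 78.4
```

move_arm --plan '[[[0.2, 0, 0, 0, 0, 0, -1], [0.2, 0, 0, 0, 0, 0, -1], [0.2, 0, 0, 0, 0, 0, -1], [0.2, 0, 0, 0, 0, 0, -1], [0.2, 0, 0, 0, 0, 0, -1], [0.19, 0, 0.03, 0, 0, 0, -1], [0.19, 0, 0.03, 0, 0, 0, -1], [0.19, 0, 0.03, 0, 0, 0, -1], [0.19, 0, 0.03, 0, 0, 0, -1], [0.15, 0, 0.03, 0, 0, 0, -1]]]'

```text
clock: 19.5
position: [0.6311, 0.1027, 0.148]
tool_rot: [-3.141, -0.0, 1.765]
force: [0.2, -1.3, -0.9]
grip_width: 0.0156
finger_force: 78.5
```

```bash
python3 - <<'E'
from workcell import observe, grab_frame
from h import *
s=observe();g=grab_frame("side")
print(s["position"],s["tool_rot"],s["force"],s["moment"])
b=cv2.resize(g["color"][130:270,170:310],None,fx=4,fy=4,interpolation=cv2.INTER_CUBIC)
cv2.imwrite("pics/g6.png",b[:,:,::-1])
u=np.array([-.199,.98,0]);H=np.array([.620,.1405,.054])+u*.061
for t in(85,90,95,100,105):
    c,n=np.cos(np.radians(t)),np.sin(np.radians(t))
    P=H-u*.122*c+[0,0,.122*n];Q=P+.008*(np.array([0,0,c])+u*n)
    print(t,((proj(g,[P,Q])-[170,130])*4).round().tolist())
E
```

```text
[0.63109325 0.10270023 0.14799448] [-3.14149181e+00 -4.87926503e-05  1.76488319e+00] [ 0.18210202 -1.32560579 -0.87172336] [-0.05607457 -0.03992968 -0.01691555]
85 [[263.0, 368.0], [262.0, 377.0]]
90 [[262.0, 380.0], [260.0, 390.0]]
95 [[260.0, 393.0], [259.0, 404.0]]
100 [[259.0, 407.0], [257.0, 419.0]]
105 [[257.0, 423.0], [256.0, 434.0]]
```

View pics/g6.png

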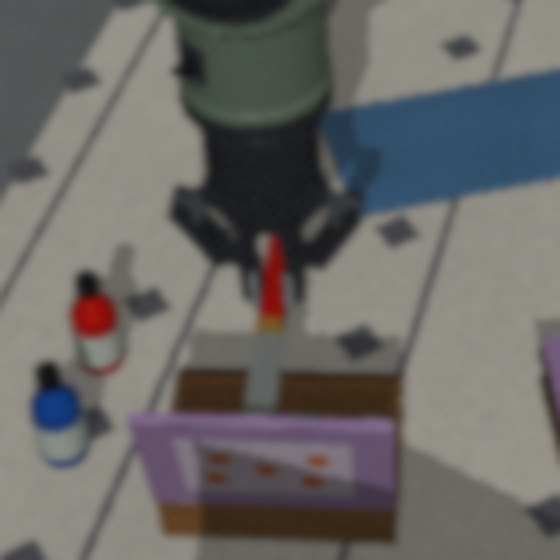

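The lid leans back at about 100° (lip edge at row ~414 of the crop), and the bottles and gripper are clear. I pull back and return to the tile by the reversed arc.

move_arm --plan '[[[-0.3, 0, 0, 0, 0, 0, -1], [-0.8, 0, 0, 0, 0, 0, -1], [-1, 0, 0, 0, 0, 0, -1], [-1, 0, 0, 0, 0, 0, -1], [-1, 0, 0, 0, 0, 0, -1], [-1, 0, 0, 0, 0, 0, -1], [-1, 0, 0, 0, 0, 0, -1], [-1, 0, 0, 0, 0, 0, -1], [-1, 0, 0, 0, 0, 0, -1], [-0.8, 0, 0, 0, 0, 0, -1]]]'

```text
clock: 20.55
position: [0.6654, -0.0755, 0.1481]
tool_rot: [-3.141, 0.001, 1.763]
force: [-0.2, -0.7, -1.2]
grip_width: 0.016
finger_force: 78.4
```

move_arm --plan '[[[-0.57, -0.07, 0.22, 0, 0, 0.51, -1], [-0.57, -0.07, 0.22, 0, 0, 0.51, -1], [-0.57, -0.07, 0.22, 0, 0, 0.51, -1], [-0.57, -0.07, 0.22, 0, 0, 0.51, -1], [-0.57, -0.07, 0.22, 0, 0, 0.51, -1], [-0.57, -0.07, 0.22, 0, 0, 0.51, -1], [-0.57, -0.07, 0.22, 0, 0, 0.51, -1], [-0.57, -0.07, 0.22, 0, 0, 0.51, -1], [-0.57, -0.07, 0.22, 0, 0, 0.51, -1], [-0.57, -0.07, 0.22, 0, 0, 0.51, -1]]]'

```text
clock: 21.55
position: [0.6461, -0.1852, 0.1037]
tool_rot: [3.142, 0.0, 1.226]
force: [0.7, 0.7, -0.5]
grip_width: 0.0157
finger_force: 78.4
```

move_arm --plan '[[[-0.57, -0.07, 0.22, 0, 0, 0.51, -1], [-0.57, -0.07, 0.22, 0, 0, 0.51, -1], [-0.57, -0.07, 0.22, 0, 0, 0.51, -1], [-0.57, -0.07, 0.22, 0, 0, 0.51, -1], [-0.57, -0.07, 0.22, 0, 0, 0.51, -1], [-0.57, -0.07, 0.22, 0, 0, 0.51, -1], [-0.57, -0.07, 0.22, 0, 0, 0.51, -1], [-0.57, -0.07, 0.22, 0, 0, 0.51, -1], [-0.57, -0.07, 0.22, 0, 0, 0.51, -1], [-0.57, -0.07, 0.22, 0, 0, 0.51, -1]]]'

```text
clock: 22.55
position: [0.5723, -0.2715, 0.0598]
tool_rot: [3.142, -0.0, 0.692]
force: [0.0, -0.6, -1.3]
grip_width: 0.0161
finger_force: 78.4
```

move_arm --plan '[[[0, 0, 0.3, 0, 0, 0, -1], [0, 0, 0.35, 0, 0, 0, -1], [0, 0, 0.35, 0, 0, 0, -1], [0, 0, 0.35, 0, 0, 0, -1], [0, 0, 0.3, 0, 0, 0, -1], [0, 0, 0.25, 0, 0, 0, -1], [0, 0, 0.15, 0, 0, 0, -1], [0, 0, 0.1, 0, 0, 0, -1], [0, 0, 0.05, 0, 0, 0, -1], [0, 0, 0.05, 0, 0, 0, -1]]]'

```text
clock: 23.55
position: [0.5732, -0.271, 0.0152]
tool_rot: [3.141, -0.0, 0.697]
force: [-0.2, 0.1, -0.8]
grip_width: 0.016
finger_force: 78.4
```

move_arm --plan '[[[0, 0, 0.02, 0, 0, 0, -1], [0, 0, 0.02, 0, 0, 0, -1], [0, 0, 0.02, 0, 0, 0, -1], [0, 0, 0.02, 0, 0, 0, -1], [0, 0, 0.01, 0, 0, 0, -1], [0, 0, 0.01, 0, 0, 0, -1], [0, 0, 0, 0, 0, 0, -1], [0, 0, 0, 0, 0, 0, -1], [0, 0, 0, 0, 0, 0, -1], [0, 0, 0, 0, 0, 0, -1]]]'

```text
clock: 24.55
position: [0.5731, -0.2709, 0.0131]
tool_rot: [3.142, 0.0, 0.697]
force: [-0.4, 0.7, -0.4]
grip_width: 0.0159
finger_force: 78.4
```

move_arm --plan '[[[0, 0, 0.01, 0, 0, 0, -1], [0, 0, 0.01, 0, 0, 0, -1], [0, 0, 0.01, 0, 0, 0, -1], [0, 0, 0.01, 0, 0, 0, -1], [0, 0, 0.01, 0, 0, 0, -1], [0, 0, 0.01, 0, 0, 0, -1], [0, 0, 0, 0, 0, 0, -1], [0, 0, 0, 0, 0, 0, -1], [0, 0, 0, 0, 0, 0, -1], [0, 0, 0, 0, 0, 0, -1]]]'

```text
clock: 25.55
position: [0.5731, -0.2709, 0.0122]
tool_rot: [3.142, -0.0, 0.697]
force: [-1.9, 0.8, 5.9]
grip_width: 0.0157
finger_force: 79.2
```

The force of about 6 N shows the knife is resting on the tile. I open slowly, then rise.

move_arm --plan '[[[0, 0, 0, 0, 0, 0, -1], [0, 0, 0, 0, 0, 0, -1], [0, 0, 0, 0, 0, 0, -0.6], [0, 0, 0, 0, 0, 0, -0.55], [0, 0, 0, 0, 0, 0, -0.5], [0, 0, 0, 0, 0, 0, -0.4], [0, 0, 0, 0, 0, 0, -0.3], [0, 0, 0, 0, 0, 0, -0.15], [0, 0, 0, 0, 0, 0, 0], [0, 0, 0, 0, 0, 0, 0]]]' --grip_force 20

```text
clock: 26.55
position: [0.5731, -0.2709, 0.0119]
tool_rot: [-3.142, 0.0, 0.697]
force: [0.1, 0.1, 0.3]
grip_width: 0.0424
finger_force: 0.0
```

move_arm --plan '[[[0, 0, -0.2, 0, 0, 0, 0], [0, 0, -0.4, 0, 0, 0, 0], [0, 0, -0.6, 0, 0, 0, 0], [0, 0, -0.8, 0, 0, 0, 0], [0, 0, -0.8, 0, 0, 0, 0], [0, 0, -0.8, 0, 0, 0, 0], [0, 0, -0.8, 0, 0, 0, 0], [0, 0, -0.8, 0, 0, 0, 0], [0, 0, -0.5, 0, 0, 0, 0], [0, 0, 0, 0, 0, 0, 0]]]'

```text
clock: 27.55
position: [0.5737, -0.2711, 0.1275]
tool_rot: [3.14, -0.001, 0.697]
force: [0.5, 0.4, 0.0]
grip_width: 0.0431
finger_force: 0.0
```

```bash
python3 - <<'E'
from workcell import observe, grab_frame
from h import *
s=observe();g=grab_frame("side")
print(s["clock"],s["position"],s["force"])
b=cv2.resize(g["color"][110:270,170:340],None,fx=3,fy=3,interpolation=cv2.INTER_CUBIC)
cv2.imwrite("pics/g7.png",b[:,:,::-1])
E
```

```text
27.55 [ 0.57372779 -0.27110367  0.1274564 ] [0.46724775 0.44614061 0.02997181]
```

View pics/g7.png

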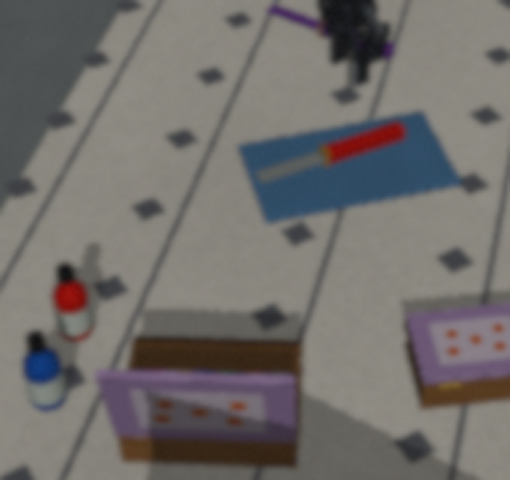

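The knife lies flat on the tile from (262,175) to (403,130), the lid stays leaning back with its edge at row ~375, and the gripper is clear.

```bash
python3 -c "
from workcell import job_done
print(job_done())"
```

```text
the job is handed in; nothing more can be done
None
```

The job is handed in at about 28 s: I levered the lid open with the knife until it leaned back at about 100° and stayed there, then laid the knife back on the tile. I didn't touch the bottles, bowl or vase, though only the bottles are in the final picture.

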